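Plate to the serving spot, then hold the food warmer open

TASK

Slide the side plate along the counter, without picking it up, until it sits wholly on the round dark serving spot inlaid beside the food warmer. Then raise the warmer's hinged lid by its handle and keep it held open at 45 degrees (within about 5), so that someone can serve from it: the lid falls shut if let go, so finish while still holding it in the fingers, with the plate still on its spot. Leave everything else on the counter where it is.

Things in the scene. Friction and masses are not known exactly. Their poses are not given: they have to be found in the camera images.
- plate: Loose white ceramic side plate, round, 160 mm across the rim, 20 mm high, 0.2 to 0.45 kg, lying alone on the counter to the robot's right. Origin: centre of its underside, z up.
- spot: Round dark serving spot, 200 mm across with a thin grey border, inlaid flush in the counter (nothing to bump over, it does not move), between the plate and the food warmer. Origin: its centre, at counter height. The plate, 160 mm, is wholly on it when their centres are within 20 mm.
- warmer: Food warmer to be opened: fixed metal box 210 mm deep (its x) by 340 wide (its y) by 100 high, to the robot's left, front (-x side) roughly towards the robot, yaw varies. Origin: centre of its underside, x to the back, z up. Its steel lid is 30 mm thick and covers it whole. A second, similar warmer at the counter's far left edge is fixed equipment, not part of the task.
- warmer_lid (a joint): Opening angle of that lid (0.36 to 0.56 kg) in rad: 0 shut, growing as its front edge rises, stop at 1.3. The hinge line is parallel to the warmer's y axis, at warmer x = +105, z = 100.5 mm (back rim). No stay or spring and almost no friction: it falls shut from any angle.
- lid_handle (a point): Centre of the lid's handle: black cylinder 40 mm long (along the warmer's y) and 22 thick, on one 10 mm stem at its middle, 40 mm in front of the lid's edge. Lid shut: at warmer (-145, 0, 142.5) mm, i.e. 250 mm before and 42 mm above the hinge line; at 45 degrees, 307 mm above the counter. Pinched by its two flat ends from above, it turns between the fingers as the lid swings.
- mug: Bystander: white mug, 76 mm across, 80 mm high, to the right at the back. Origin: centre of the underside.
- bowl: Bystander: white bowl, 110 mm across, 45 mm high, to the right near the robot. Origin: centre of the underside.
- spoon: Bystander: steel serving spoon 220 mm long, lying in front of the warmer on the robot's side. Origin: middle of its underside.
- shaker: Bystander: glass shaker with steel cap, 42 mm across, 75 mm high; it, the jar and the can stand in three places that are swapped about. Origin: centre of the underside.
- jar: Bystander: amber glass jar with white cap, 56 mm across, 80 mm high. Origin: centre of the underside.
- can: Bystander: metal can with paper label, 60 mm across, 85 mm high. Origin: centre of the underside.
There are look-alikes about, which are no part of the job. There is more than one size of the plate; the one meant has the size given above.

How it is judged:
By the outcome, as a careful person would: the job done as asked, in the order asked, and still so for the second after the job is handed in, while the arm keeps its last pose, push and grip.
It also fails if it takes over 51 s, if anything falls off the work surface, if the arm or the gripper's body presses on something with over 40 N, if the wrist force passes 120 N, or if a joint passes its speed limit or range.

ROBOT

A 6-joint arm with a two-finger parallel gripper is mounted at the origin on the work surface. World frame = base frame: x ahead of the robot, y to its left, z up, the work surface at z = 0. Lengths are in m, angles in degrees, forces in N, time in s.
With the tool pointing down it reaches from about 0.4 to 0.825 m from the base axis. Payload 7 kg.
Tool frame: the origin (TCP) lies between the finger pads; the fingertips stand 22 mm ahead of it and the grasp point (between the pads) lies 3 mm ahead of it; z points along the fingers, y is the line along which they close (so a half turn about z gives the same grasp; the last joint's range is limited). The gripper opens to 88 mm and grips with 3 to 60 N. Pads are 19 mm wide; open, the fingers measure 130 mm over their backs; the gripper's body (78 mm by 193 mm) begins 47 mm behind the grasp point.
Start: joints at [-52.535, 20.546, 0.682, 0, -70.136, -16.507], TCP at [0.241, -0.63, 0.249] pointing down, gripper open.
Joint ranges: [-176.03, 176.03], [-82.01, 121.73], [-58.28, 71.71], [-173.87, 95.51], [-174.79, -0.11], [-173.66, 173.66]. Speed limits (degrees/s): [136.94, 136.94, 172.46, 180, 180, 180].

INTERFACE

Orientations are given as [roll, pitch, yaw] about the fixed x, y, z axes, in that order (R = Rz(yaw) Ry(pitch) Rx(roll)).
In Python, from plant import ctrl gives the robot as it stands.
- The arm moves only by the tool apply_moves, never from a script. Its argument "targets" is a list of rows, each an object with "travel": the shift along the tool's x, y, z in mm, a list of three; "roll": the turn about the tool's z in degrees; "jaw": the finger opening in mm, from 0 to 87.6. In form: [{"travel": [tx, ty, tz], "roll": roll, "jaw": jaw}, ...]. A call has 1 to 10 rows; each row shifts and turns the commanded pose from where the row before left it, along the tool's axes as they then stand; what a row does not reach is not made up. A row lasts 1/10 s, in which the tool goes at most 50 mm and 8.59 degrees, less where a joint would pass 70% of its speed; a pose out of reach is approached as far as the arm can. A call with a gripper value outside its range is refused whole. The fingers move at their own pace and stop on an object; the grip force is fixed at half the most. Time passes only in rows, so rows that do not move let the fingers close. It gives the time, the measured TCP pose, the force, the opening and the grip force at its end, in the units of the state.
- ctrl.get_obs(): the state, without advancing time (a new reading comes with each control period).
- ctrl.snapshot(name): name is "side" or "top" or "wrist"; returns the picture (420x560x3 uint8, red, green, blue); there is no depth.
- ctrl.calibration(name): a dict with "K" (3x3 intrinsics, pixels), "dist_coeffs" ([k1, k2, p1, p2, k3] as OpenCV has them; the pictures are not rectified), "extrinsics" (4x4, takes a point from camera to world coordinates); the wrist camera has in their place "hand_eye" (4x4, takes a point from camera to tool coordinates, whose origin is the TCP and whose axes are the flange's). Camera axes: x right, y down, z forward; pixel columns grow to the right and rows downward; lengths in m; the calibration is good to about 2 mm. A picture is of the moment at which its call begins: read the wrist's pose just before it. calibration takes no time and is no camera call.
- ctrl.close_job(): hands the job in; it is judged then, once.
The state is a dict: "clock": time; "joint_pos": joint angles; "qvel": joint speeds; "tau": joint torques, N m; "tool_pos": TCP position; "orientation": TCP orientation; "force": force on the tool from outside, world axes, zero at the start; "moment": the same for the moment, N m; "opening": finger opening in m; "gripper_force": force on a finger pad.
Only numpy, scipy, OpenCV 4.12 (cv2) and the standard library are available. Lean on these libraries where they do the work, as an engineer would, in place of code of your own. Each camera call takes 0.05 s, during which the arm holds its last target. There are 200 camera calls.

## Working session

There is one attempt and no reset: what is moved stays moved. The work goes in short steps, Python scripts to look and compute and a tool call to move; the robot and the scene stay as the last step left them, time stands still between calls to the robot, and variables do not carry over. Pictures are saved under pics/ and viewed, at most 10 in all, crops included, and the job is handed in when it is done.

Besides the shell and the picture viewer there is one more tool, called after "Request:" as name(argument=value, ...) on one line, values as JSON. apply_moves: Moves the arm, as the interface text tells. Its arguments: {"type":"object","properties":{"targets":{"type":"array","items":{"type":"object","properties":{"travel":{"type":"array","items":{"type":"number"}},"roll":{"type":"number"},"jaw":{"type":"number"}}}}},"required":["targets"]}

```bash
mkdir -p pics; cat > h.py <<'E'
import numpy as np, cv2
from plant import ctrl
from scipy.spatial.transform import Rotation as R
def snap(n,f):
    im=ctrl.snapshot(n); cv2.imwrite('pics/'+f,im[:,:,::-1]); return im
def T_tool(o):
    T=np.eye(4);T[:3,:3]=R.from_euler('xyz',o['orientation'],degrees=True).as_matrix();T[:3,3]=o['tool_pos'];return T
def ext(n,o=None):
    c=ctrl.calibration(n)
    return c, (np.array(c['extrinsics']) if n!='wrist' else T_tool(o)@np.array(c['hand_eye']))
def ray(n,px,o=None):
    c,E=ext(n,o)
    p=cv2.undistortPoints(np.array(px,float).reshape(-1,1,2),np.array(c['K'],float),np.array(c['dist_coeffs'],float)).reshape(-1,2)
    d=np.c_[p,np.ones(len(p))]@E[:3,:3].T
    return E[:3,3],d
def plane(n,px,z,o=None):
    s,d=ray(n,px,o); return s+d*((z-s[2])/d[:,2:3])
def proj(n,P,o=None):
    c,E=ext(n,o); W=np.linalg.inv(E)
    return cv2.projectPoints(np.array(P,float).reshape(-1,1,3),cv2.Rodrigues(W[:3,:3])[0],W[:3,3],np.array(c['K'],float),np.array(c['dist_coeffs'],float))[0].reshape(-1,2)
E
python3 - <<'E'
from h import *
o=ctrl.get_obs();print(o)
a=snap('top','top0.png');b=snap('side','side0.png')
for n in('top','side'):print(n,ext(n)[1].round(3).tolist())
E
```

```text
{'clock': 0.0, 'joint_pos': array([-5.25329601e+01,  2.05922443e+01,  6.35379704e-01, -1.89587699e-02,
       -7.01361079e+01, -1.65070663e+01]), 'qvel': array([ 0.09331496,  0.09308409, -0.02022561, -0.09223594,  0.04107214,
       -0.00290623]), 'tau': array([-3.81296617e-03, -5.82713270e+01,  2.93045175e+01,  6.99667767e+00,
        6.91859706e-03, -1.54348954e-04]), 'tool_pos': array([ 0.24127872, -0.62993559,  0.24762938]), 'orientation': array([ 1.79905795e+02, -9.33105170e-03, -1.59046475e+02]), 'force': array([ 0.42771213, -0.17658389, -0.1693708 ]), 'moment': array([ 0.02853091, -0.00172392, -0.01301838]), 'gripper_force': 0.0, 'opening': 0.08741799226575368}
top [[-0.022, -0.994, 0.11, 0.402], [-1.0, 0.024, 0.016, -0.004], [-0.018, -0.109, -0.994, 1.477], [0.0, 0.0, 0.0, 1.0]]
side [[0.999, -0.023, 0.045, 0.462], [-0.05, -0.501, 0.864, -1.256], [0.002, -0.865, -0.502, 0.825], [0.0, 0.0, 0.0, 1.0]]
```

View pics/top0.png

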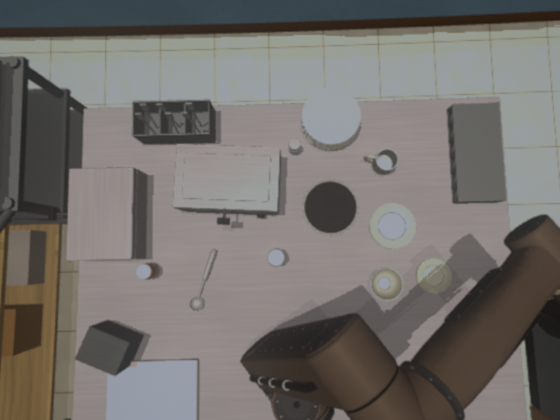

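View pics/side0.png

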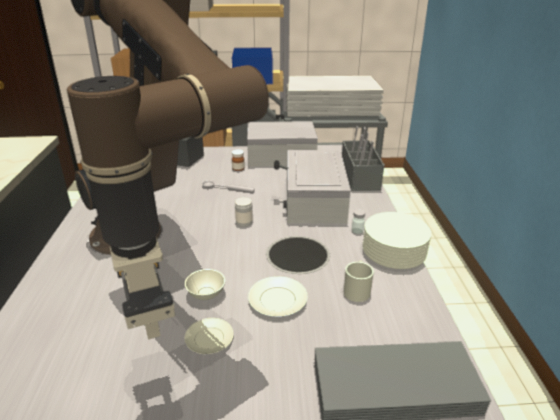

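Top view: target plate candidate at (393,226), smaller look-alike at (434,275), stack at (331,118), spot (330,207), warmer (228,180) with a dark handle at (222,220) and another dark bit at (262,215). Now I'll measure and make one enlarged crop.

```bash
python3 - <<'E'
from h import *
im=cv2.imread('pics/top0.png'); hsv=cv2.cvtColor(im,cv2.COLOR_BGR2HSV)
print([ (p,hsv[p[1],p[0]].tolist()) for p in [(393,209),(375,226),(360,240),(434,275),(420,270),(387,290),(330,207),(300,230),(222,220),(262,215),(200,150)]])
def fit(mask,seed,z,name):
    n,l,s,c=cv2.connectedComponentsWithStats(mask.astype(np.uint8))
    k=l[seed[1],seed[0]]; 
    cs,_=cv2.findContours((l==k).astype(np.uint8),0,cv2.CHAIN_APPROX_NONE)
    h=cv2.convexHull(max(cs,key=cv2.contourArea)).reshape(-1,2)
    P=plane('top',h,z)[:,:2]
    (x,y),r=cv2.minEnclosingCircle((P*1000).astype(np.float32))
    A=np.c_[2*P,np.ones(len(P))];q=np.linalg.lstsq(A,(P**2).sum(1),rcond=None)[0]
    print(name,k,s[k].tolist(),'fit',q[:2].round(4),'d',2*np.sqrt(q[2]+q[0]**2+q[1]**2).round(4),'enc',x,y,2*r)
H,S,V=[hsv[:,:,i].astype(int) for i in range(3)]
pale=(V>150)&(H>15)&(H<90)
b=im.astype(int); yel=(b[:,:,1]>b[:,:,2]-2)&(V>110)
for nm,m in(('yel',yel),):
    fit(m,(376,226),.02,'plate');fit(m,(434,285),.02,'small')
fit(V<70,(330,207),0,'spot')
a=cv2.resize(im[140:300,165:295],None,fx=3,fy=3,interpolation=2); c=cv2.resize(im[180:320,340:470],None,fx=3,fy=3,interpolation=2)
c=cv2.copyMakeBorder(c,0,a.shape[0]-c.shape[0],0,0,0)
cv2.imwrite('pics/crop0.png',np.hstack([a,c]))
E
```

```text
[((393, 209), [90, 8, 158]), ((375, 226), [49, 13, 158]), ((360, 240), [3, 17, 150]), ((434, 275), [22, 39, 124]), ((420, 270), [38, 31, 157]), ((387, 290), [28, 33, 149]), ((330, 207), [15, 18, 56]), ((300, 230), [6, 17, 148]), ((222, 220), [8, 16, 63]), ((262, 215), [15, 9, 59]), ((200, 150), [9, 17, 152])]
plate 26 [369, 203, 47, 46, 1672] fit [ 0.4956 -0.3469] d 0.1578 enc 495.5394287109375 -346.70928955078125 159.19142150878906
small 0 [0, 0, 560, 420, 180693] fit [0.4511 0.1582] d 2.132 enc 500.63232421875 98.224853515625 2264.72802734375
spot 12 [305, 182, 50, 50, 1949] fit [ 0.5676 -0.1366] d 0.1758 enc 567.8085327148438 -136.71592712402344 176.880615234375
```

View pics/crop0.png

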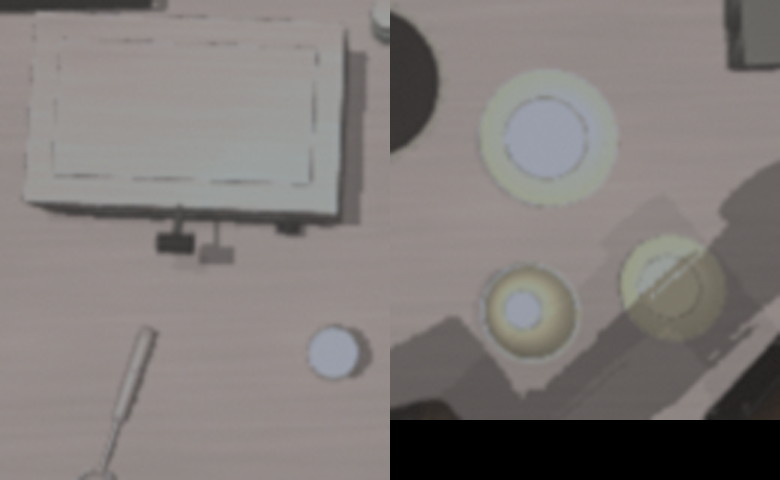

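Right crop: the 158 mm disc at (393,226) is the target plate; the (434,275) one is visibly smaller (~120 mm). The left crop shows the handle cylinder at ≈(223,221) with its stem; the dark bit (262,215) is a knob on the box front. Now compute the geometry.

```bash
python3 - <<'E'
from h import *
f=lambda x,y:(165+x/3,140+y/3)
C=plane('top',[f(35,12),f(343,25),f(337,215),f(25,203)],.1305)
print('lid corners',C.round(3).tolist(),'centre',C.mean(0).round(3),[np.linalg.norm(C[i]-C[i-1]).round(3) for i in range(4)])
e=(C[0]-C[1])+(C[3]-C[2]);e/=np.linalg.norm(e);print('yaw warmer',np.degrees(np.arctan2(-e[0],e[1])))
h=plane('top',[f(175,243),f(156,243),f(195,243)],.1425);print('handle',h.round(3).tolist())
yw=np.arctan2(-e[0],e[1]);print('handle from lid',(C.mean(0)[:2]-.145*np.array([np.cos(yw),np.sin(yw)])).round(3))
print('small,bowl,jar',plane('top',[(434,275),(387,283),(277,257)],.02).round(3).tolist())
S=np.array([.5678,-.1367]);P=np.array([.4955,-.3468]);d=(S-P);L=np.linalg.norm(d);d/=L
A=P-.097*d; print('L',L,'dir',np.degrees(np.arctan2(d[1],d[0])),'start',A)
o=ctrl.get_obs();T=T_tool(o);print('tool axes',T[:3,:3].round(3).tolist())
print('delta tool mm to start', (T[:3,:3].T@(np.r_[A,.12]-T[:3,3])*1000).round(1))
E
```

```text
lid corners [[0.772, 0.371, 0.131], [0.749, 0.034, 0.131], [0.541, 0.045, 0.131], [0.562, 0.381, 0.131]] centre [0.656 0.208 0.131] [np.float64(0.211), np.float64(0.338), np.float64(0.209), np.float64(0.337)]
yaw warmer -3.728840578011136
handle [[0.514, 0.218, 0.143], [0.514, 0.238, 0.143], [0.513, 0.196, 0.143]]
handle from lid [0.512 0.217]
small,bowl,jar [[0.324, -0.478, 0.02], [0.3, -0.319, 0.02], [0.396, 0.053, 0.02]]
L 0.22219203406062962 dir 71.01054059298934 start [ 0.46393676 -0.43852111]
tool axes [[-0.934, -0.358, -0.001], [-0.358, 0.934, 0.001], [0.0, 0.001, -1.0]]
delta tool mm to start [-276.4   99.   127.8]
```

Request:
apply_moves(targets=[{"travel": [-28,10,0],"roll": 0,"jaw": 60},{"travel": [-28,10,0],"roll": 0,"jaw": 60},{"travel": [-28,10,0],"roll": 0,"jaw": 60},{"travel": [-28,10,0],"roll": 0,"jaw": 60},{"travel": [-28,10,0],"roll": 0,"jaw": 60},{"travel": [-28,10,0],"roll": 0,"jaw": 60},{"travel": [-28,10,0],"roll": 0,"jaw": 60},{"travel": [-28,10,0],"roll": 0,"jaw": 60},{"travel": [-28,10,0],"roll": 0,"jaw": 60},{"travel": [-24,9,0],"roll": 0,"jaw": 60}])

```text
clock: 1.1
tool_pos: [0.4646, -0.4379, 0.2481]
orientation: [180.0, -0.0, -159.0]
force: [0.1, 0.3, -0.1]
opening: 0.06
gripper_force: 0.0
```

Request:
apply_moves(targets=[{"travel": [0,0,15],"roll": -8,"jaw": 60},{"travel": [0,0,15],"roll": -8,"jaw": 60},{"travel": [0,0,15],"roll": -8,"jaw": 60},{"travel": [0,0,15],"roll": -8,"jaw": 60},{"travel": [0,0,15],"roll": -8,"jaw": 60},{"travel": [0,0,15],"roll": -8,"jaw": 60},{"travel": [0,0,15],"roll": -2,"jaw": 60},{"travel": [0,0,0],"roll": 0,"jaw": 60},{"travel": [0,0,0],"roll": 0,"jaw": 60}])

```text
clock: 2.0
tool_pos: [0.4636, -0.4392, 0.1435]
orientation: [179.9, -0.0, -109.1]
force: [0.0, 0.2, -0.2]
opening: 0.0599
gripper_force: 0.0
```

```bash
cat > d.py <<'E'
from h import *
import sys
def delta(xyz,ydir=None):
    o=ctrl.get_obs();T=T_tool(o)
    print('t',o['clock'],'pos',T[:3,3].round(4),'ydir',np.degrees(np.arctan2(T[1,1],T[0,1])).round(2),'F',o['force'].round(1),'op',round(o['opening'],4),'gf',o['gripper_force'],'q',o['joint_pos'].round(0))
    print('delta',(T[:3,:3].T@(np.array(xyz)-T[:3,3])*1000).round(1)); return o
E
python3 - <<'E'
from d import *
delta([.464,-.4385,.03])
print(T_tool(ctrl.get_obs())[:3,:3].round(3).tolist())
im=snap('side','side1.png')
E
```

```text
t 2.0 pos [ 0.4636 -0.4392  0.1435] ydir 160.88 F [ 0.   0.2 -0.2] op 0.0599 gf 0.0 q [-26.  22. -12.   0. -56.   7.]
delta [ -0.8  -0.3 113.5]
[[-0.328, -0.945, -0.001], [-0.945, 0.328, 0.0], [0.0, 0.001, -1.0]]
```

Request:
apply_moves(targets=[{"travel": [0,0,20],"roll": 0,"jaw": 60},{"travel": [0,0,20],"roll": 0,"jaw": 60},{"travel": [0,0,20],"roll": 0,"jaw": 60},{"travel": [0,0,20],"roll": 0,"jaw": 60},{"travel": [0,0,18],"roll": 0,"jaw": 60},{"travel": [0,0,14],"roll": 0,"jaw": 60},{"travel": [-5,0,0],"roll": 0,"jaw": 60},{"travel": [-5,0,0],"roll": 0,"jaw": 60},{"travel": [-5,0,0],"roll": 0,"jaw": 60},{"travel": [-10,0,0],"roll": 0,"jaw": 60}])

```text
clock: 3.05
tool_pos: [0.4727, -0.4157, 0.0327]
orientation: [-179.9, -0.0, -109.0]
force: [-2.0, -1.6, -0.6]
opening: 0.0603
gripper_force: 1.2
```

Request:
apply_moves(targets=[{"travel": [-12,0,0],"roll": 0,"jaw": 60},{"travel": [-15,0,0],"roll": 0,"jaw": 60},{"travel": [-15,0,0],"roll": 0,"jaw": 60},{"travel": [-15,0,0],"roll": 0,"jaw": 60},{"travel": [-15,0,0],"roll": 0,"jaw": 60},{"travel": [-15,0,0],"roll": 0,"jaw": 60},{"travel": [-15,0,0],"roll": 0,"jaw": 60},{"travel": [-10,0,0],"roll": 0,"jaw": 60},{"travel": [-5,0,0],"roll": 0,"jaw": 60},{"travel": [0,0,0],"roll": 0,"jaw": 60}])

```text
clock: 4.05
tool_pos: [0.5103, -0.304, 0.0313]
orientation: [180.0, 0.0, -109.0]
force: [0.3, 0.0, -0.4]
opening: 0.06
gripper_force: 0.1
```

```bash
python3 - <<'E'
from d import *
delta(np.r_[np.array([.5678,-.1367])-.0835*np.array([.3254,.9456]),.03])
a=snap('side','s2.png');b=snap('top','t2.png')
cv2.imwrite('pics/c2.png',np.hstack([cv2.resize(a[180:360,160:400,::-1],(400,300)),cv2.resize(b[120:300,240:480,::-1],(400,300))]))
E
```

```text
t 4.05 pos [ 0.5103 -0.304   0.0313] ydir 161.0 F [ 0.3  0.  -0.4] op 0.06 gf 0.10654652753544269 q [-12.  26. -24.  -0. -40.  -7.]
delta [-93.4   0.    1.3]
```

View pics/c2.png

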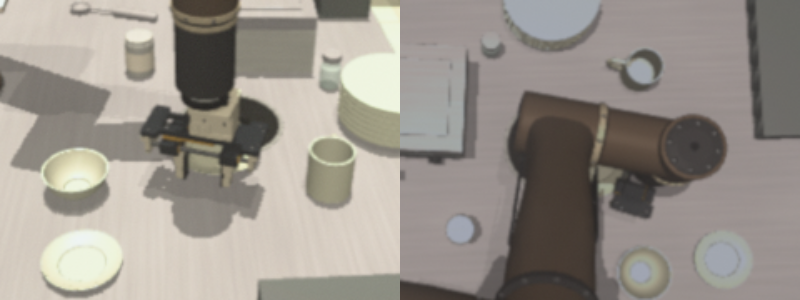

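The plate is ahead of the fingers, still centred and moving toward the spot; the bystanders are untouched. Pushing the remaining 93 mm, then backing off and rising.

Request:
apply_moves(targets=[{"travel": [-8,0,0],"roll": 0,"jaw": 60},{"travel": [-14,0,0],"roll": 0,"jaw": 60},{"travel": [-15,0,0],"roll": 0,"jaw": 60},{"travel": [-15,0,0],"roll": 0,"jaw": 60},{"travel": [-14,0,0],"roll": 0,"jaw": 60},{"travel": [-12,0,0],"roll": 0,"jaw": 60},{"travel": [-8,0,0],"roll": 0,"jaw": 60},{"travel": [-5,0,0],"roll": 0,"jaw": 60},{"travel": [-2,0,0],"roll": 0,"jaw": 60},{"travel": [0,0,0],"roll": 0,"jaw": 60}])

```text
clock: 5.15
tool_pos: [0.5405, -0.2169, 0.0316]
orientation: [-180.0, 0.0, -109.0]
force: [-0.1, -0.7, -0.6]
opening: 0.0599
gripper_force: 0.1
```

Request:
apply_moves(targets=[{"travel": [10,0,0],"roll": 0,"jaw": 60},{"travel": [20,0,0],"roll": 0,"jaw": 60},{"travel": [15,0,-25],"roll": 8,"jaw": 60},{"travel": [0,0,-35],"roll": 8,"jaw": 60},{"travel": [0,0,-35],"roll": 8,"jaw": 60},{"travel": [0,0,-35],"roll": 8,"jaw": 60},{"travel": [0,0,-35],"roll": 8,"jaw": 60},{"travel": [0,0,-35],"roll": 8,"jaw": 60},{"travel": [0,0,-20],"roll": 8,"jaw": 60},{"travel": [0,0,0],"roll": 8,"jaw": 60}])

```text
clock: 6.15
tool_pos: [0.5268, -0.261, 0.2557]
orientation: [-179.9, 0.4, -173.4]
force: [0.2, -0.3, -0.2]
opening: 0.0599
gripper_force: 0.0
```

```bash
python3 - <<'E'
from d import *
o=delta([.513,.2175,.25])
a=snap('side','s3.png');b=snap('top','t3.png');o=ctrl.get_obs();w=snap('wrist','w3.png')
print('spot,plate proj wrist',proj('wrist',[[.5678,-.1367,0],[.513,.2175,.1425]],o))
cv2.imwrite('pics/c3.png',np.hstack([cv2.resize(a[:,:,::-1],(400,300)),cv2.resize(w[:,:,::-1],(400,300))]))
E
```

```text
t 6.15 pos [ 0.5268 -0.261   0.2557] ydir 96.6 F [ 0.2 -0.3 -0.2] op 0.0599 gf 0.0 q [ -7.  12. -10.   0. -67. -76.]
delta [-41.2 477.    4.8]
spot,plate proj wrist [[378.27000754 220.65754437]
 [838.27402618 263.65411215]]
```

View pics/c3.png

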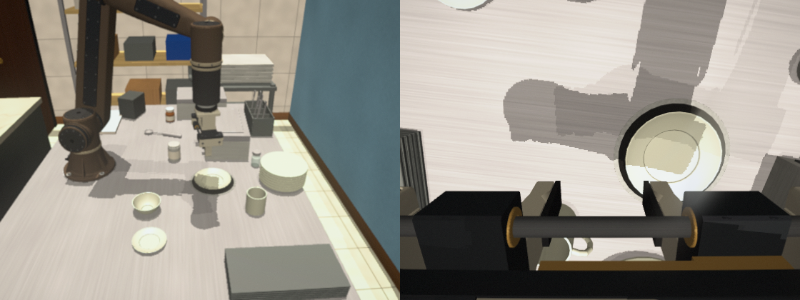

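The plate lies on the spot but slightly off-centre (dark rim thicker at one side). Quantify from the wrist and side views.

```bash
python3 - <<'E'
from h import *
o=ctrl.get_obs()
for n,f,seed in(('side','s3.png',(297,248)),('wrist','w3.png',(378,220))):
    im=cv2.imread('pics/'+f)
    hsv=cv2.cvtColor(im,cv2.COLOR_BGR2HSV);b=im.astype(int)
    c0=proj(n,[[.5678,-.1367,0]],o)[0]; 
    yy,xx=np.mgrid[:420,:560]; roi=np.hypot(xx-c0[0],yy-c0[1])<(100 if n=='wrist' else 45)
    yel=roi&(b[:,:,1]>b[:,:,2]-3)&(hsv[:,:,2]>90)&((b[:,:,1]-b[:,:,0])>12)
    dark=roi&(hsv[:,:,2]<75)
    for nm,m,z in(('plate',yel,.019),('spot',dark,0)):
        m=cv2.morphologyEx(m.astype(np.uint8),cv2.MORPH_OPEN,np.ones((2,2)))
        k,l,s,c=cv2.connectedComponentsWithStats(m)
        i=1+np.argmax(s[1:,4]);pts=np.argwhere(l==i)[:,::-1].astype(np.int32)
        h=cv2.convexHull(pts.reshape(-1,1,2)).reshape(-1,2)
        P=plane(n,h,z,o)[:,:2]
        r0=(.08 if nm=='plate' else .088)
        from scipy.optimize import least_squares
        q=least_squares(lambda q:np.hypot(*(P-q[:2]).T)-q[2],[*P.mean(0),r0],loss='soft_l1',f_scale=.002).x
        print(n,nm,s[i].tolist(),'c',q[:2].round(4),'d',round(2*q[2],4),'bbox',P.min(0).round(3),P.max(0).round(3))
E
```

```text
side plate [282, 236, 43, 30, 569] c [ 0.5731 -0.1437] d 0.1581 bbox [ 0.521 -0.22 ] [ 0.651 -0.066]
side spot [270, 254, 57, 19, 325] c [ 0.5691 -0.1402] d 0.1749 bbox [ 0.482 -0.228] [ 0.657 -0.135]
wrist plate [419, 181, 34, 70, 900] c [ 0.5585 -0.0998] d 0.0891 bbox [ 0.506 -0.101] [ 0.588 -0.058]
wrist spot [307, 146, 112, 177, 4242] c [ 0.5929 -0.1178] d 0.2386 bbox [ 0.474 -0.225] [ 0.712 -0.063]
```

Request:
apply_moves(targets=[{"travel": [-3,40,0],"roll": 0,"jaw": 75},{"travel": [-3,40,0],"roll": 0,"jaw": 75},{"travel": [-3,40,0],"roll": 0,"jaw": 75},{"travel": [-3,40,0],"roll": 0,"jaw": 75},{"travel": [-3,40,0],"roll": 0,"jaw": 75},{"travel": [-3,40,0],"roll": 0,"jaw": 75},{"travel": [-3,40,0],"roll": 0,"jaw": 75},{"travel": [-4,40,0],"roll": 0,"jaw": 75},{"travel": [-4,40,0],"roll": 0,"jaw": 75},{"travel": [-4,40,0],"roll": 0,"jaw": 75}])

```text
clock: 7.3
tool_pos: [0.5095, 0.1426, 0.2509]
orientation: [-180.0, -0.1, -172.8]
force: [0.7, -0.5, 0.5]
opening: 0.0748
gripper_force: 0.0
```

Request:
apply_moves(targets=[{"travel": [-4,40,0],"roll": 0,"jaw": 75},{"travel": [-4,37,0],"roll": 0,"jaw": 75},{"travel": [0,0,0],"roll": 6,"jaw": 75},{"travel": [0,0,0],"roll": 4,"jaw": 75},{"travel": [0,0,0],"roll": 0,"jaw": 75},{"travel": [0,0,0],"roll": 0,"jaw": 75}])

```text
clock: 7.9
tool_pos: [0.5086, 0.2184, 0.251]
orientation: [-180.0, -0.0, 177.2]
force: [-0.0, 0.1, 0.1]
opening: 0.0745
gripper_force: 0.0
```

```bash
python3 - <<'E'
from d import *
o=delta([.513,.2175,.1475])
w=snap('wrist','w4.png')
print('handle proj',proj('wrist',[[.513,.2175,.1425],[.514,.2375,.1425],[.512,.1975,.1425]],o))
b=snap('top','t4.png')
im=b[:,:,::-1].copy();cv2.imwrite('pics/c4.png',np.hstack([cv2.resize(w[:,:,::-1],(400,300)),cv2.resize(np.ascontiguousarray(im[100:280,200:440]),(400,300))]))
E
```

```text
t 7.9 pos [0.5086 0.2184 0.251 ] ydir 87.19 F [-0.   0.1  0.1] op 0.0745 gf 0.0 q [  44.    9.  -15.   -0.  -66. -136.]
delta [ -4.6  -0.6 103.4]
handle proj [[281.56197539 221.34524557]
 [307.49715748 221.39452351]
 [255.62932708 221.29363508]]
```

View pics/c4.png

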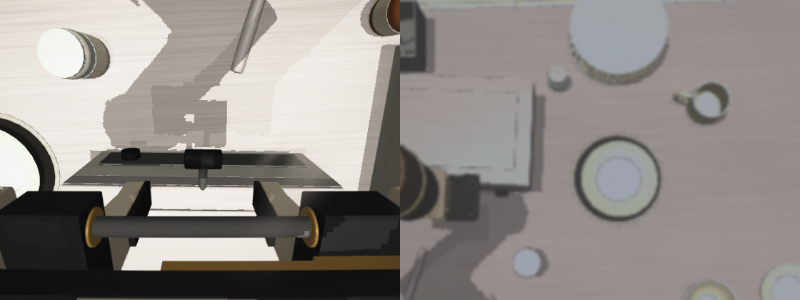

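The handle is at wrist pixel ≈(284,221), as predicted to within 2 px; in the top view the plate is ringed by dark all round. Descend, grip.

Request:
apply_moves(targets=[{"travel": [-4,1,15],"roll": 1,"jaw": 75},{"travel": [0,0,20],"roll": 0,"jaw": 75},{"travel": [0,0,20],"roll": 0,"jaw": 75},{"travel": [0,0,20],"roll": 0,"jaw": 75},{"travel": [0,0,15],"roll": 0,"jaw": 75},{"travel": [0,0,10],"roll": 0,"jaw": 75},{"travel": [0,0,4],"roll": 0,"jaw": 75},{"travel": [0,0,0],"roll": 0,"jaw": 75}])

```text
clock: 8.8
tool_pos: [0.5127, 0.2195, 0.1474]
orientation: [-180.0, -0.0, 176.0]
force: [0.3, 0.2, 0.4]
opening: 0.0748
gripper_force: 0.0
```

Request:
apply_moves(targets=[{"travel": [0,0,0],"roll": 0,"jaw": 45},{"travel": [0,0,0],"roll": 0,"jaw": 30},{"travel": [0,0,0],"roll": 0,"jaw": 30},{"travel": [0,0,0],"roll": 0,"jaw": 30},{"travel": [0,0,0],"roll": 0,"jaw": 30},{"travel": [0,0,0],"roll": 0,"jaw": 30}])

```text
clock: 9.4
tool_pos: [0.5127, 0.2196, 0.1478]
orientation: [-180.0, 0.0, 176.0]
force: [-0.5, -1.7, 1.7]
opening: 0.0395
gripper_force: 30.0
```

```bash
python3 - <<'E'
from d import *
o=delta([.513,.2175,.1455])
# arc waypoints in tool axes, from grasped pose
T=T_tool(o)[:3,:3];yw=np.radians(-3.73);xw=np.array([np.cos(yw),np.sin(yw),0])
r,a0=np.hypot(.25,.042),np.arctan2(.042,.25)
f=lambda a:(-r*np.cos(a0+a))*xw+np.r_[0,0,r*np.sin(a0+a)]
prev=f(0)
for k in range(1,21):
    p=f(np.radians(45*k/20));print((T.T@(p-prev)*1000).round(1).tolist());prev=p
E
```

```text
t 9.4 pos [0.5127 0.2196 0.1478] ydir 85.98 F [-0.5 -1.7  1.7] op 0.0395 gf 30.003542304039 q [  43.   15.  -22.    0.  -53. -137.]
delta [-0.4 -2.1  2.3]
[-1.8, 0.0, -9.8]
[-2.2, 0.0, -9.7]
[-2.6, 0.0, -9.6]
[-3.0, 0.0, -9.5]
[-3.4, 0.0, -9.4]
[-3.7, 0.0, -9.2]
[-4.1, 0.0, -9.1]
[-4.4, 0.0, -8.9]
[-4.8, 0.0, -8.7]
[-5.1, 0.0, -8.5]
[-5.4, 0.0, -8.3]
[-5.8, 0.0, -8.1]
[-6.1, 0.0, -7.9]
[-6.4, 0.0, -7.6]
[-6.7, 0.0, -7.4]
[-7.0, 0.0, -7.1]
[-7.2, 0.0, -6.8]
[-7.5, 0.0, -6.5]
[-7.8, 0.0, -6.2]
[-8.0, 0.0, -5.9]
```

Request:
apply_moves(targets=[{"travel": [-1.8,0,-9.8],"roll": 0,"jaw": 30},{"travel": [-2.2,0,-9.7],"roll": 0,"jaw": 30},{"travel": [-2.6,0,-9.6],"roll": 0,"jaw": 30},{"travel": [-3,0,-9.5],"roll": 0,"jaw": 30},{"travel": [-3.4,0,-9.4],"roll": 0,"jaw": 30},{"travel": [-3.7,0,-9.2],"roll": 0,"jaw": 30},{"travel": [-4.1,0,-9.1],"roll": 0,"jaw": 30},{"travel": [-4.4,0,-8.9],"roll": 0,"jaw": 30},{"travel": [0,0,0],"roll": 0,"jaw": 30}])

```text
clock: 10.3
tool_pos: [0.5383, 0.2179, 0.224]
orientation: [180.0, 0.0, 175.9]
force: [-2.8, 0.4, -1.3]
opening: 0.0397
gripper_force: 30.0
```

Request:
apply_moves(targets=[{"travel": [-4.8,0,-8.7],"roll": 0,"jaw": 30},{"travel": [-5.1,0,-8.5],"roll": 0,"jaw": 30},{"travel": [-5.4,0,-8.3],"roll": 0,"jaw": 30},{"travel": [-5.8,0,-8.1],"roll": 0,"jaw": 30},{"travel": [-6.1,0,-7.9],"roll": 0,"jaw": 30},{"travel": [-6.4,0,-7.6],"roll": 0,"jaw": 30},{"travel": [-6.7,0,-7.4],"roll": 0,"jaw": 30},{"travel": [-7,0,-7.1],"roll": 0,"jaw": 30},{"travel": [-7.2,0,-6.8],"roll": 0,"jaw": 30},{"travel": [0,0,0],"roll": 0,"jaw": 30}])

```text
clock: 11.3
tool_pos: [0.5935, 0.2145, 0.2944]
orientation: [179.9, 0.1, 176.0]
force: [-4.1, 6.0, 2.1]
opening: 0.0396
gripper_force: 30.0
```

Request:
apply_moves(targets=[{"travel": [-7.5,0,-6.5],"roll": 0,"jaw": 30},{"travel": [-7.8,0,-6.2],"roll": 0,"jaw": 30},{"travel": [-8,0,-5.9],"roll": 0,"jaw": 30},{"travel": [0,0,0],"roll": 0,"jaw": 30},{"travel": [0,0,0],"roll": 0,"jaw": 30},{"travel": [0,0,0],"roll": 0,"jaw": 30}])

```text
clock: 11.9
tool_pos: [0.6158, 0.2131, 0.3123]
orientation: [179.9, 0.1, 176.0]
force: [-1.4, 5.4, 0.8]
opening: 0.0397
gripper_force: 30.0
```

```bash
python3 - <<'E'
from d import *
o=delta([.513+.103,.2175-.007,.310])
w=snap('wrist','w5.png');a=snap('side','s5.png')
print('handle proj wrist',proj('wrist',[[*o['tool_pos'][:2],o['tool_pos'][2]-.005]],o), 'side',proj('side',[o['tool_pos']]))
cv2.imwrite('pics/c5.png',np.hstack([cv2.resize(w[:,:,::-1],(400,300)),cv2.resize(np.ascontiguousarray(a[60:300,200:440,::-1]),(300,300))]))
E
```

```text
t 11.9 pos [0.6158 0.2131 0.3123] ydir 85.98 F [-1.4  5.4  0.8] op 0.0397 gf 30.00104784965515 q [  36.   17.    3.   -0.  -77. -130.]
delta [-0.3 -2.6  2.3]
handle proj wrist [[282.33127802 286.90333085]] side [[304.97381025 119.79583099]]
```

View pics/c5.png

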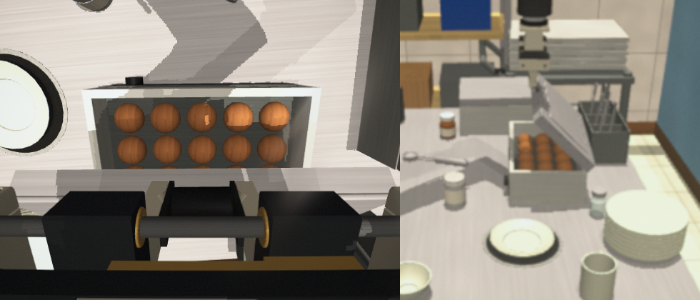

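The lid is open with the handle between the fingers, and the plate is centred on its spot. Check the angle from the lid's near tip corner in the side view (≈(310,127)).

```bash
python3 - <<'E'
from h import *
yw=np.radians(-3.73);Rz=np.array([[np.cos(yw),-np.sin(yw)],[np.sin(yw),np.cos(yw)]])
for a in(40,45,50):
    a=np.radians(a);P=[]
    for u,v in((.21,.030),(.21,0),(0,.03)):
        x=.105-u*np.cos(a)+v*np.sin(a);z=.1005+u*np.sin(a)+v*np.cos(a)
        for y in (-.17,):P.append([*(Rz@[x,y]+[.656,.208]),z])
    print(np.degrees(a).round(),proj('side',P).round(1).tolist())
s=cv2.imread('pics/s5.png');cv2.imwrite('pics/c6.png',cv2.resize(s[100:220,280:400],(720,600)[::-1] if 0 else (600,600),interpolation=2))
E
```

```text
40.0 [[307.3, 154.1], [301.1, 160.7], [354.4, 192.0]]
45.0 [[312.0, 150.7], [305.1, 156.8], [355.0, 192.4]]
50.0 [[316.9, 147.7], [309.4, 153.3], [355.4, 193.0]]
```

View pics/c6.png

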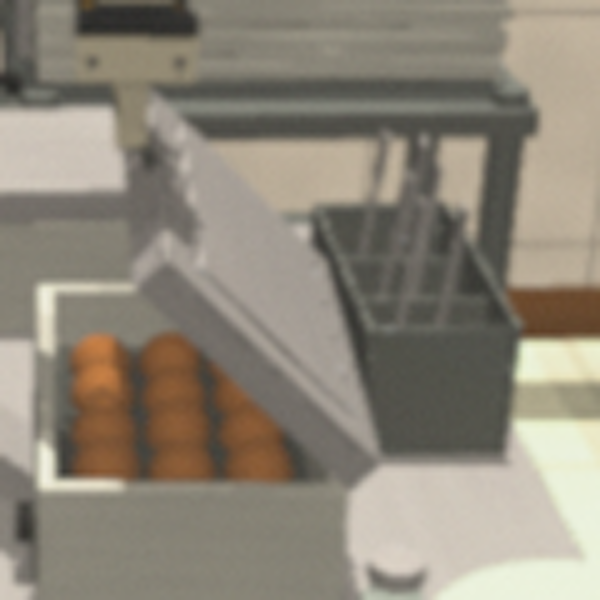

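The near lid corners at (313.6,147) and (307.4,156.4) suggest 46–47°. A small 1° correction, then hand in.

Request:
apply_moves(targets=[{"travel": [3,0,2.5],"roll": 0,"jaw": 30},{"travel": [0,0,0],"roll": 0,"jaw": 30},{"travel": [0,0,0],"roll": 0,"jaw": 30},{"travel": [0,0,0],"roll": 0,"jaw": 30},{"travel": [0,0,0],"roll": 0,"jaw": 30}])

```text
clock: 12.5
tool_pos: [0.6132, 0.2133, 0.3103]
orientation: [179.9, 0.1, 176.0]
force: [-1.1, 5.5, 1.5]
opening: 0.0396
gripper_force: 30.0
```

```bash
python3 -c "
from plant import ctrl
o=ctrl.get_obs();print(o['clock'],o['tool_pos'],o['force'],o['opening'],o['gripper_force'])
print(ctrl.close_job())"
```

```text
12.5 [0.61320356 0.21327229 0.31033962] [-1.09878093  5.54288726  1.47087279] 0.03959088225137808 30.000987946987152
the job is handed in; nothing more can be done
None
```

The job is handed in at 12.5 s: the plate was slid to about 5 mm from the spot's centre, and the lid is held open by its handle at about 45° (estimated from the camera and arm readings). Nothing else appeared to have moved.

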